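Find the loose platform bolt of an orbital shaker and hold its cap open

TASK

The shaker's platform rattles because one of its three capped bolts has worked loose. First turn the shaker's isolator off, then tap down on the bolts through their shut caps until one sinks under the push, and only then lift the cap of that bolt at least halfway up (45 degrees or more) by its pull tab, without pulling the bolt back up, leaving the other caps shut and everything else on the bench in its place. Finish holding that cap open in the gripper, so that a colleague can get a spanner on the bolt: do not let go.

Things in the scene. Friction and masses are not known exactly. Their poses are not given: they have to be found in the camera images.
- shaker: Compact bench-top orbital shaker, fixed to the bench: white housing 225 x 230 mm, grey control panel on its -x side, square aluminium platform 240 x 240 mm on top. Origin at the centre of its underside, on the bench; axes: x from front panel to rear, y to its left, z up.
- platform (a point): Centre of the platform's upper face, 125 mm above the bench; shaker's axes. 12 mm high rails along its +y and -y edges. Three bolts hold it down, each through a rubber bush and under its own grey hinged splash cap. Exactly one bolt is loose, any of the three; from outside all look alike.
- bolt_front (a joint): Downward travel in m of the front bolt (82 mm to -x of the platform centre) with its collar and cap; 0 at the start. Pressed through its shut cap, a tight bolt yields under 1.5 mm; the loose one sinks from about 5 N on, 5 mm to a stop, and stays down where pushed (pulling it up takes 9 N).
- cap_front (a joint): Opening angle in rad of the front bolt's splash cap: 0 shut, 1.4 at its stop. Hinged at its -x edge, parallel to the shaker's y; the +x edge swings up. A light spring (0.016 N m shut, 0.044 N m wide open) always shuts it, so it must be held.
- top_front (a point): Centre of the flat top of the front bolt's cap, on the bolt's axis: round, grey plastic, 40 mm in diameter, top 26 mm above the platform at the start. The place to tap. Moves with the cap; x from hinge to pull tab, z out of the top. Hinge axis: 22 mm to -x and 14 mm below this point.
- pull_front (a point): Centre of the upper end of the front cap's pull tab: upright grey block 10 (x) x 14 mm (y), 18 mm high, opposite the hinge, pivoted at its foot on a pin parallel to the hinge, so that it can be pinched (across y) and stay upright while the cap swings. This point: 25 mm to +x of the cap's centre, 20 mm above its top, 22 mm above the pin. Pin: 47 mm to +x of and 12 mm above the hinge axis when shut.
- bolt_left (a joint): Downward travel in m of the left bolt (41 mm to +x and 71 mm to +y of the platform centre) with its collar and cap; 0 at the start. Pressed through its shut cap, a tight bolt yields under 1.5 mm; the loose one sinks from about 5 N on, 5 mm to a stop, and stays down where pushed (pulling it up takes 9 N).
- cap_left (a joint): Opening angle in rad of the left bolt's splash cap: 0 shut, 1.4 at its stop. Hinged at its -x edge, parallel to the shaker's y; the +x edge swings up. A light spring (0.016 N m shut, 0.044 N m wide open) always shuts it, so it must be held.
- top_left (a point): Centre of the flat top of the left bolt's cap, on the bolt's axis: round, grey plastic, 40 mm in diameter, top 26 mm above the platform at the start. The place to tap. Moves with the cap; x from hinge to pull tab, z out of the top. Hinge axis: 22 mm to -x and 14 mm below this point.
- pull_left (a point): Centre of the upper end of the left cap's pull tab: upright grey block 10 (x) x 14 mm (y), 18 mm high, opposite the hinge, pivoted at its foot on a pin parallel to the hinge, so that it can be pinched (across y) and stay upright while the cap swings. This point: 25 mm to +x of the cap's centre, 20 mm above its top, 22 mm above the pin. Pin: 47 mm to +x of and 12 mm above the hinge axis when shut.
- bolt_right (a joint): Downward travel in m of the right bolt (41 mm to +x and 71 mm to -y of the platform centre) with its collar and cap; 0 at the start. Pressed through its shut cap, a tight bolt yields under 1.5 mm; the loose one sinks from about 5 N on, 5 mm to a stop, and stays down where pushed (pulling it up takes 9 N).
- cap_right (a joint): Opening angle in rad of the right bolt's splash cap: 0 shut, 1.4 at its stop. Hinged at its -x edge, parallel to the shaker's y; the +x edge swings up. A light spring (0.016 N m shut, 0.044 N m wide open) always shuts it, so it must be held.
- top_right (a point): Centre of the flat top of the right bolt's cap, on the bolt's axis: round, grey plastic, 40 mm in diameter, top 26 mm above the platform at the start. The place to tap. Moves with the cap; x from hinge to pull tab, z out of the top. Hinge axis: 22 mm to -x and 14 mm below this point.
- pull_right (a point): Centre of the upper end of the right cap's pull tab: upright grey block 10 (x) x 14 mm (y), 18 mm high, opposite the hinge, pivoted at its foot on a pin parallel to the hinge, so that it can be pinched (across y) and stay upright while the cap swings. This point: 25 mm to +x of the cap's centre, 20 mm above its top, 22 mm above the pin. Pin: 47 mm to +x of and 12 mm above the hinge axis when shut.
- handle_top (a point): The shaker's rotary isolator: grey box 85 x 85 x 55 mm, fixed to the bench left or right of the shaker, black bar handle on top turning about the vertical. This point: centre of the bar's top face, on the turning axis, 89 mm above the bench. Bar 46 mm long (x), 14 wide (y), 24 high, on a 48 mm round hub with its top 65 mm above the bench; white line at its +x end.
- handle (a joint): Angle in rad of the isolator's handle: 0 = on (at the start), 1.57 = off, a quarter turn anticlockwise seen from above. A spring detent holds it at both ends (about 0.1 N m to turn); past the middle it snaps on to the nearer end by itself.
- rack: White test-tube rack with glass tubes, 170 x 62 mm and 99 mm high, loose on the bench beside the shaker, on the other side from the isolator. Origin at the centre of its underside. Not to be disturbed.
- spanner: Steel open-ended spanner, about 160 mm long, lying on the bench. Origin under its middle. Not to be disturbed.
- bottle: Amber reagent bottle, 64 mm in diameter, 130 mm high, standing on the bench. Origin at the centre of its underside. Not to be disturbed.
Mind the look-alikes: they are no part of the job. Leave any pink or yellow look-alike of the part that bears handle_top alone.

How it is judged (in metres and radians):
On the way, in this order (a step that is already met when the one before it is completed fails the run):
1. the isolator is turned off while no bolt has been pushed in yet (value of joint handle above 1.3 rad and value of joint each of bolt_front, bolt_left, bolt_right below 0.0025 m), for 0.2 s.
2. the loose bolt has been tapped down at least 3 mm, its cap still shut (((value of joint bolt_front above 0.003 m and value of joint cap_front below 0.2 rad) or (value of joint bolt_left above 0.003 m and value of joint cap_left below 0.2 rad) or (value of joint bolt_right above 0.003 m and value of joint cap_right below 0.2 rad))), for 0.1 s.
At the end, for the whole second after the job is handed in: Isolator off (past 1.3 rad); the loose bolt not pulled back up (over 1 mm down), its cap open 0.75 rad (43 degrees) or more, at rest, touched by the fingers (over 0.3 N); the other caps shut (under 0.2 rad); rack, spanner, bottle within 30 mm of their start (value of joint handle above 1.3 rad and ((value of joint cap_front above 0.75 rad and value of joint bolt_front above 0.001 m and contact force between the fingers and cap_front above 0.3 N and velocity of joint cap_front between -0.3 and 0.3 rad/s and value of joint each of cap_left, cap_right below 0.2 rad) or (value of joint cap_left above 0.75 rad and value of joint bolt_left above 0.001 m and contact force between the fingers and cap_left above 0.3 N and velocity of joint cap_left between -0.3 and 0.3 rad/s and value of joint each of cap_front, cap_right below 0.2 rad) or (value of joint cap_right above 0.75 rad and value of joint bolt_right above 0.001 m and contact force between the fingers and cap_right above 0.3 N and velocity of joint cap_right between -0.3 and 0.3 rad/s and value of joint each of cap_front, cap_left below 0.2 rad)) and distance of each of rack, spanner, bottle from where it was at the start of the episode below 0.03 m); the arm keeps its last pose, push and grip.
It fails at once if a cap is lifted (past 0.4 rad) over a bolt that has not been found loose, that is, one that has not sunk or has been pulled back up (under 0.7 mm) ((value of joint cap_front above 0.4 rad and value of joint bolt_front below 0.0007 m) or (value of joint cap_left above 0.4 rad and value of joint bolt_left below 0.0007 m) or (value of joint cap_right above 0.4 rad and value of joint bolt_right below 0.0007 m)).
It fails at once if the isolator is turned back on once a cap is open (value of joint handle below 1 rad and value of joint any of cap_front, cap_left, cap_right above 0.4 rad).
It fails at once if the rack, the spanner or the bottle is shifted by more than 40 mm (distance of any of rack, spanner, bottle from where it was at the start of the episode above 0.04 m).
It also fails if it takes over 72 s, if anything falls off the work surface, if the arm or the gripper's body presses on something with over 40 N, if the wrist force passes 120 N, or if a joint passes its speed limit or range.

ROBOT

A 7-joint arm with a two-finger parallel gripper is mounted at the origin on the work surface. World frame = base frame: x ahead of the robot, y to its left, z up, the work surface at z = 0. Lengths are in m, angles in degrees, forces in N, time in s.
With the tool pointing down it reaches from about 0.4 to 0.75 m from the base axis. Payload 19.5 kg.
Tool frame: the origin (TCP) lies midway between the tips of the shut fingers; the grasp point (between the pads) lies bot.grasp_offset behind it (bot.grasp_offset is the distance from the TCP to the grasp point, in m); z points along the fingers, y is the line along which they close (so a half turn about z gives the same grasp; the last joint's range is limited). The gripper opens to 85 mm and grips with 20 to 120 N. Pads are 22 mm wide; open, the fingers measure 114 mm over their backs; the gripper's body (76 mm by 85 mm) begins 54 mm behind the grasp point. The pads swing forward as they close: fully open they stand 13 mm farther back than shut.
Start: joints at [-2.389, 40.479, -1.581, 85.061, 1.261, 54.483, -4.326], TCP at [0.575, 0, 0.209] pointing down, gripper open.
Joint ranges: [-155.06, 155.06], [-18.47, 123.98], [-90, 86.84], [0, 140.48], [-83.41, 263.41], [0, 116], [-161.91, 161.91]. Speed limits (degrees/s): [108.29, 108.29, 147.25, 147.25, 172.46, 172.46, 172.46].

INTERFACE

Orientations are given as [roll, pitch, yaw] about the fixed x, y, z axes, in that order (R = Rz(yaw) Ry(pitch) Rx(roll)).
In Python, from bench import bot, viewer, sign_off gives the robot as it stands.
- The arm moves only by the tool carry_out, never from a script. Its argument "series" is one flat list of numbers, 7 for each row, row after row: the turn, a rotation vector about the tool's x, y, z in degrees, then the shift along the tool's x, y, z in mm, then the opening in per cent of the stroke, from 0 (shut) to 100 (fully open). In form: [rx, ry, rz, tx, ty, tz, gripper, rx, ry, rz, tx, ty, tz, gripper, ...]. A call has 1 to 10 rows; each row shifts and turns the commanded pose from where the row before left it, along the tool's axes as they then stand; what a row does not reach is not made up. A row lasts 1/8 s, in which the tool goes at most 62.5 mm and 10.7 degrees, less where a joint would pass 70% of its speed; a pose out of reach is approached as far as the arm can. A call with a gripper value outside its range is refused whole. The fingers move at their own pace and stop on an object; "force" is the grip in N (left out, the last holds). Time passes only in rows, so rows that do not move let the fingers close. It gives the time, the measured TCP pose, the force, the opening and the grip force at its end, in the units of the state.
- bot.read_state(): the state, without advancing time (a new reading comes with each control period).
- viewer.read_camera(name): name is "scene" or "side" or "wrist"; returns a dict with "pixels" (480x640x3 uint8, red, green, blue), "z_map" (480x640 float32, m along the optical axis (not along the pixel's ray), 0 where there is no reading), "fx", "fy", "cx", "cy" (pixels), "dist_coeffs" ([k1, k2, p1, p2, k3] as OpenCV has them; the pictures are not rectified), "T" (4x4, takes a point from camera to world coordinates). Camera axes: x right, y down, z forward; pixel columns grow to the right and rows downward; lengths in m; the calibration is good to about 2 mm. A picture is of the moment at which its call begins.
- sign_off(): hands the job in; it is judged then, once.
The state is a dict: "clock": time; "joint_pos": joint angles; "joint_vel": joint speeds; "joint_torque": joint torques, N m; "ee_pos": TCP position; "eef_rot": TCP orientation; "ft_force": force on the tool from outside, world axes, zero at the start; "wrist_torque": the same for the moment, N m; "opening": opening from 0.0 (shut) to 1.0 (fully open); "grip_force": force on a finger pad.
Only numpy, scipy, OpenCV 4.12 (cv2) and the standard library are available. Lean on these libraries where they do the work, as an engineer would, in place of code of your own. Each camera call takes 0.05 s, during which the arm holds its last target. There are 200 camera calls.

## Working session

There is one attempt and no reset: what is moved stays moved. The work goes in short steps, Python scripts to look and compute and a tool call to move; the robot and the scene stay as the last step left them, time stands still between calls to the robot, and variables do not carry over. Pictures are saved under pics/ and viewed, at most 10 in all, crops included, and the job is handed in when it is done.

Besides the shell and the picture viewer there is one more tool, called after "Emit:" as name(argument=value, ...) on one line, values as JSON. carry_out: Moves the arm, as the interface text tells. Its arguments: {"type":"object","properties":{"series":{"type":"array"},"force":{"type":"number"}},"required":["series"]}

```bash
mkdir -p pics
cat > h.py <<'E'
import numpy as np, cv2
from bench import bot, viewer, sign_off
def cam(n):
    c=viewer.read_camera(n); c['K']=np.array([[c['fx'],0,c['cx']],[0,c['fy'],c['cy']],[0,0,1]]); c['T']=np.array(c['T']); c['D']=np.array(c['dist_coeffs'],float); return c
def save(c,f,box=None,s=1):
    im=c['pixels'][:,:,::-1]
    if box: im=im[box[1]:box[3],box[0]:box[2]]
    cv2.imwrite(f,cv2.resize(im,None,fx=s,fy=s,interpolation=cv2.INTER_CUBIC))
def ray(c,uv):
    p=cv2.undistortPoints(np.array(uv,float).reshape(-1,1,2),c['K'],c['D'])[:,0]
    d=np.c_[p,np.ones(len(p))]@c['T'][:3,:3].T
    return c['T'][:3,3],d
def onz(c,uv,z):
    o,d=ray(c,uv); return o+d*((z-o[2])/d[:,2])[:,None]
def pt(c,uv):
    o,d=ray(c,uv); uv=np.array(uv,int).reshape(-1,2); return o+d*c['z_map'][uv[:,1],uv[:,0]][:,None]
def cloud(c):
    v,u=np.mgrid[0:480,0:640]; uv=np.c_[u.ravel(),v.ravel()]
    return pt(c,uv).reshape(480,640,3)
def proj(c,P):
    Ti=np.linalg.inv(c['T']); return cv2.projectPoints(np.array(P,float).reshape(-1,1,3),cv2.Rodrigues(Ti[:3,:3])[0],Ti[:3,3],c['K'],c['D'])[0][:,0]
E
python3 - <<'E'
from h import *
a=cam('scene');b=cam('side')
save(a,'pics/scene.png');save(b,'pics/side.png')
print(a['T'],b['T'],bot.grasp_offset,bot.read_state())
E
```

```text
[[-0.84949168  0.45814108 -0.26166897  0.86958782]
 [ 0.52741853  0.7243171  -0.4440658   0.64639138]
 [-0.01391347 -0.51523926 -0.85693344  1.2107476 ]
 [ 0.          0.          0.          1.        ]] [[-0.7932963  -0.41406053  0.44635731  0.0194105 ]
 [-0.60883224  0.53701712 -0.58389717  0.70985042]
 [ 0.00206725 -0.73496019 -0.6781071   0.87679986]
 [ 0.          0.          0.          1.        ]] 0.0187 {'clock': 0.1, 'joint_pos': array([-2.38983985, 40.50659966, -1.58191179, 85.07985728,  1.25987292,
       54.48351213, -4.3265134 ]), 'joint_vel': array([-0.03504887, -0.17865492,  0.07507274, -0.12383902,  0.01603826,
       -0.00814614, -0.12289732]), 'joint_torque': array([-1.01652397e-04, -8.84291911e+01,  1.23564016e+00, -2.36457235e+01,
        1.69519259e-02,  4.99342714e-03, -1.35922505e-06]), 'ee_pos': array([5.74754428e-01, 5.48979660e-06, 2.08219636e-01]), 'eef_rot': array([-1.79947355e+02,  1.31378775e-03,  8.99991609e+01]), 'ft_force': array([ 0.29568172,  0.00700047, -0.11405872]), 'wrist_torque': array([-0.06284096, -0.01776428, -0.04499122]), 'grip_force': 0.0, 'opening': 0.9975349829332276}
```

View pics/scene.png

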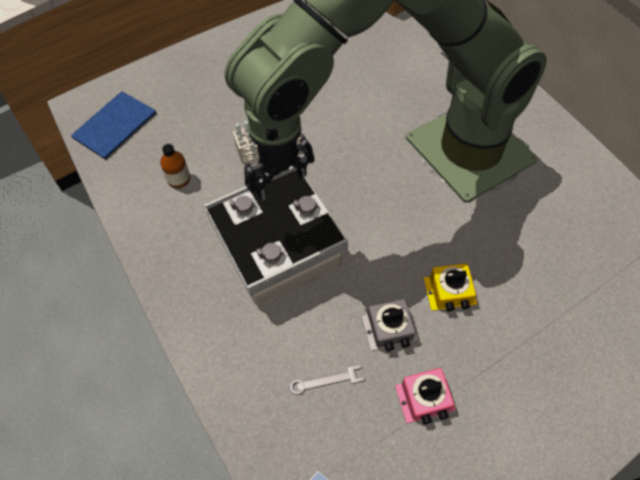

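View pics/side.png

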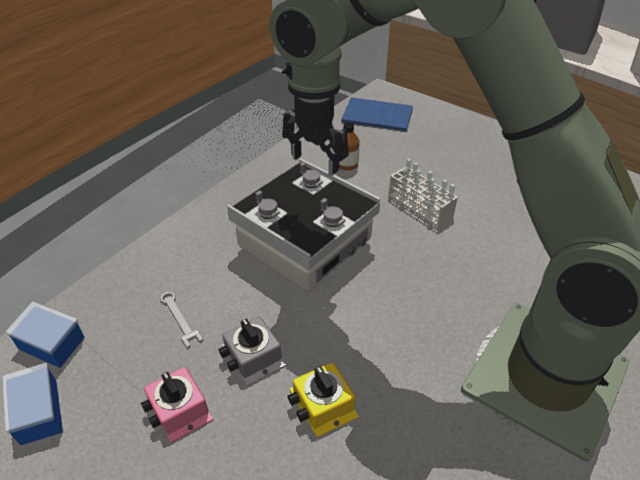

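The scene view shows three isolators: grey at (391,322), yellow at (453,285) and pink at (428,392). The grey one fits the description, because the task rules out the pink and yellow look-alikes. The cap tops are at about (243,204), (306,206) and (271,252). I'll measure these and check the grey isolator in a crop.

Run:
```python
from h import *
a=cam('scene');b=cam('side')
for n,c,tops,hb in (('scene',a,[(243,203),(306,204),(271,251)],(370,300,415,350)),('side',b,[(311,176),(267,206),(333,215)],(222,318,286,376))):
    P=cloud(c)
    for t in tops:
        x,y=t; R=P[y-22:y+23,x-22:x+23]; m=(abs(R[...,2]-.151)<.004)
        q=R[m]; uv=proj(c,q); (ctr,r)=cv2.minEnclosingCircle(q[:,:2].astype(np.float32)); print(n,t,pt(c,[t])[0].round(3),'n',m.sum(),q.mean(0).round(4),np.array(ctr).round(4),round(r,4))
        h=R[(R[...,2]>.160)&(R[...,2]<.176)]
        print('  tab',len(h),h.mean(0).round(4) if len(h) else '')
    R=P[hb[1]:hb[3],hb[0]:hb[2]]; px=c['pixels'][hb[1]:hb[3],hb[0]:hb[2]]
    q=R[(abs(R[...,2]-.089)<.006)&(px.max(2)<80)]
    print(' handle',len(q),q.mean(0).round(4),cv2.minAreaRect(q[:,:2].astype(np.float32)*1000))
    q=R[(abs(R[...,2]-.055)<.006)]; print(' box',len(q),cv2.minAreaRect(q[:,:2].astype(np.float32)*1000))
    q=P[(abs(P[...,2]-.125)<.006)&(abs(P[...,0]-.58)<.3)&(abs(P[...,1])<.3)&(c['pixels'].max(2)<60)]
    q=q if len(q) else np.zeros((4,3)); print(' plat',len(q),cv2.minAreaRect(q[:,:2].astype(np.float32)*1000))
s=np.hstack([cv2.resize(a['pixels'][295:355,362:422],(400,400)),cv2.resize(b['pixels'][314:382,220:288],(400,400))])
cv2.imwrite('pics/iso.png',s[:,:,::-1])
```

```text
scene (243, 203) [ 0.641 -0.074  0.15 ] n 196 [ 0.6438 -0.0722  0.1518] [ 0.647 -0.074] 0.0241
  tab 27 [ 0.6669 -0.0732  0.1699]
scene (306, 204) [0.524 0.006 0.153] n 187 [0.5231 0.0054 0.1523] [0.526  0.0011] 0.0248
  tab 42 [0.5475 0.0029 0.1691]
scene (271, 251) [0.649 0.068 0.152] n 223 [0.6499 0.0686 0.1523] [0.6532 0.0668] 0.0245
  tab 39 [0.6745 0.0668 0.1704]
 handle 121 [0.4927 0.3043 0.0897] ((493.7978210449219, 302.56640625), (17.224205017089844, 42.87668228149414), 68.24603271484375)
 box 913 ((491.9332580566406, 302.8069763183594), (87.75611114501953, 84.27842712402344), 69.62591552734375)
 plat 4294 ((602.7552490234375, -5.839698791503906), (225.25103759765625, 232.87762451171875), 86.55231475830078)
side (311, 176) [ 0.634 -0.064  0.153] n 145 [ 0.6396 -0.0705  0.1502] [ 0.642  -0.0702] 0.0238
  tab 39 [ 0.6571 -0.0681  0.1661]
side (267, 206) [0.644 0.076 0.151] n 204 [0.6482 0.071  0.1507] [0.6513 0.0726] 0.0242
  tab 37 [0.6713 0.0693 0.1662]
side (333, 215) [0.515 0.015 0.152] n 219 [0.5219 0.0067 0.1506] [0.5246 0.0075] 0.0248
  tab 42 [0.545  0.0056 0.1672]
 handle 148 [0.4881 0.3072 0.0871] ((490.3038330078125, 305.55316162109375), (14.550236701965332, 46.62773513793945), 70.90010070800781)
 box 1153 ((489.61370849609375, 305.5169372558594), (84.54953002929688, 87.63409423828125), 69.7224349975586)
 plat 4466 ((603.8466796875, -0.368377685546875), (221.77902221679688, 237.48638916015625), 87.2043685913086)
```

View pics/iso.png

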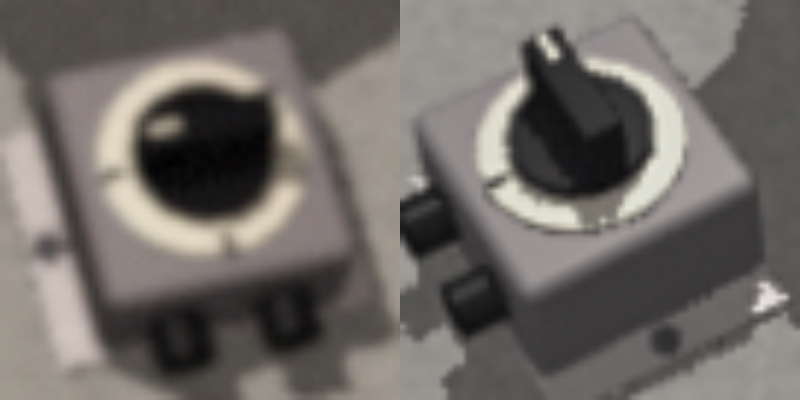

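The crop shows the grey isolator with a black bar and its white line toward world +x/-y, so the bar lies at about -20°. The box fit agrees. Next I'll move above the handle and turn so the fingers close across the bar.

Emit:
carry_out(series=[0, 0, 0, 20, -5, 0, 100, 0, 0, 0, 40, -11, 0, 100, 0, 0, 0, 45, -12, 0, 100, 0, 0, 0, 45, -12, 0, 100, 0, 0, 0, 45, -13, 0, 100, 0, 0, 0, 45, -13, 0, 100, 0, 0, 0, 40, -11, 0, 100, 0, 0, 0, 24, -7, 0, 100, 0, 0, 0, 0, 0, 0, 100], force=40)

```text
clock: 1.32
ee_pos: [0.4893, 0.3067, 0.2083]
eef_rot: [-179.9, -0.0, 90.2]
ft_force: [0.8, -0.1, 0.2]
opening: 1.001
grip_force: 0.0
```

Emit:
carry_out(series=[0, 0, -10, 0, 0, 0, 100, 0, 0, -10, 0, 0, 0, 100, 0, 0, -10, 0, 0, 0, 100, 0, 0, -10, 0, 0, 0, 100, 0, 0, -10, 0, 0, 0, 100, 0, 0, -10, 0, 0, 0, 100, 0, 0, -10, 0, 0, 0, 100, 0, 0, 0, 0, 0, 0, 60, 0, 0, 0, 0, 0, 0, 60])

```text
clock: 2.45
ee_pos: [0.4909, 0.3039, 0.2086]
eef_rot: [-180.0, -0.0, 159.8]
ft_force: [-0.3, -0.5, 0.4]
opening: 0.614
grip_force: 0.0
```

Run:
```python
from h import *
c=cam('wrist'); save(c,'pics/w1.png'); P=cloud(c)
for z,dark in ((.089,1),(.055,0)):
    m=(abs(P[...,2]-z)<.006)&(np.hypot(P[...,0]-.4905,P[...,1]-.3045)<.075)
    if dark: m&=c['pixels'].max(2)<80
    q=P[m]; print(z,len(q),q.mean(0).round(4),cv2.minAreaRect(q[:,:2].astype(np.float32)*1000))
s=bot.read_state(); print(s['ee_pos'],s['eef_rot'],s['joint_pos'])
```

```text
0.089 1041 [0.4884 0.3065 0.0897] ((491.4072265625, 305.2439270019531), (13.914067268371582, 44.88052749633789), 70.08377838134766)
0.055 7418 [0.4861 0.3072 0.0567] ((491.57659912109375, 305.2134704589844), (85.26403045654297, 84.71342468261719), 70.14486694335938)
[0.49088105 0.30397099 0.20859518] [-1.79992359e+02 -3.58192785e-03  1.59799059e+02] [-25.30098422  41.46071756 -19.38101353  84.2058044   15.20047481
  56.93327493  21.29492118]
```

View pics/w1.png

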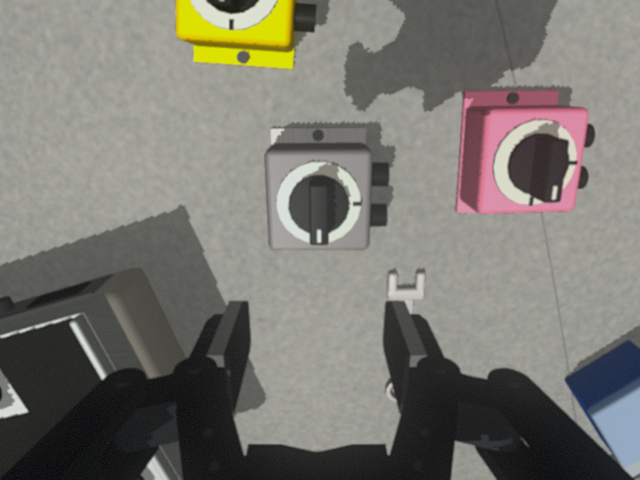

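The wrist view shows the grey isolator at (318,196) between the fingers, with the bar aligned to them. The handle measures (0.491, 0.305), and the bar's 14 x 45 mm at z 0.089 matches the description. Next I descend, grip and turn.

Emit:
carry_out(series=[0, 0, 0, 0, 1, 25, 60, 0, 0, 0, 0, 0, 35, 60, 0, 0, 0, 0, 0, 35, 60, 0, 0, 0, 0, 0, 25, 60, 0, 0, 0, 0, 0, 16, 60, 0, 0, 0, 0, 0, 0, 0, 0, 0, 0, 0, 0, 0, 0, 0, 0, 0, 0, 0, 0, 0, 0, 0, 0, 0, 0, 0, 0], force=40)

```text
clock: 3.62
ee_pos: [0.4915, 0.305, 0.0731]
eef_rot: [180.0, 0.0, 160.0]
ft_force: [0.3, 0.3, -0.5]
opening: 0.001
grip_force: 0.0
```

Emit:
carry_out(series=[0, 0, -8, 0, 0, 0, 0, 0, 0, -10, 0, 0, 0, 0, 0, 0, -10, 0, 0, 0, 0, 0, 0, -10, 0, 0, 0, 0, 0, 0, -10, 0, 0, 0, 0, 0, 0, -10, 0, 0, 0, 0, 0, 0, -10, 0, 0, 0, 0, 0, 0, -10, 0, 0, 0, 0, 0, 0, -10, 0, 0, 0, 0, 0, 0, -2, 0, 0, 0, 0])

```text
clock: 4.88
ee_pos: [0.4914, 0.3048, 0.0726]
eef_rot: [180.0, 0.0, -110.0]
ft_force: [-0.1, 0.7, 0.2]
opening: -0.0
grip_force: 0.0
```

The fingers shut fully without gripping anything, so I need to look.

Run:
```python
from h import *
b=cam('side');w=cam('wrist')
s=np.hstack([cv2.resize(b['pixels'][260:400,180:320],(400,400)),cv2.resize(w['pixels'],(400,400))])
cv2.imwrite('pics/iso2.png',s[:,:,::-1])
```

```text
(no output)
```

View pics/iso2.png

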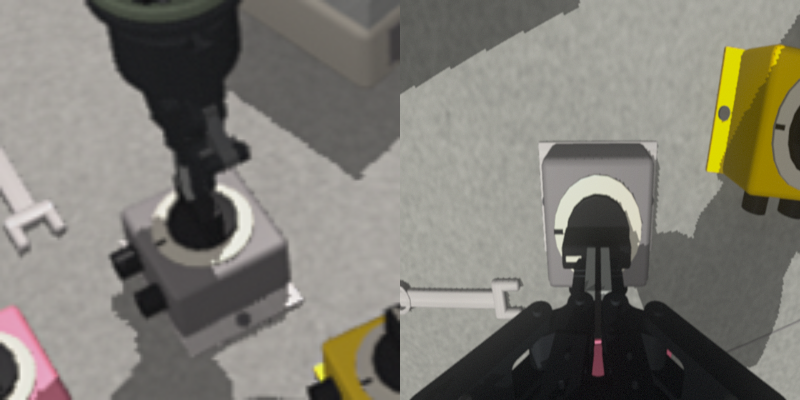

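Run:
```python
from h import *
w=cam('wrist');P=cloud(w); save(w,'pics/w2.png',(230,220,430,370),4)
T=bot.read_state(); print(T['ee_pos'],T['opening'])
for v in range(250,420,10): print(v,[tuple((P[v,u]*1000).round().astype(int).tolist()) for u in (285,305,330)])
```

```text
[0.49133949 0.30492736 0.07266637] -0.0014600104281979349
250 [(499, 284, 67), (491, 288, 66), (480, 292, 65)]
260 [(501, 289, 65), (492, 292, 66), (482, 296, 66)]
270 [(503, 294, 66), (494, 297, 66), (483, 301, 66)]
280 [(502, 294, 76), (494, 297, 76), (484, 301, 77)]
290 [(501, 294, 88), (493, 297, 87), (484, 300, 88)]
300 [(502, 296, 91), (492, 293, 102), (483, 296, 104)]
310 [(500, 294, 103), (491, 293, 111), (483, 296, 111)]
320 [(500, 294, 111), (491, 293, 118), (483, 296, 117)]
330 [(499, 294, 118), (491, 293, 123), (484, 297, 123)]
340 [(498, 294, 124), (491, 293, 129), (483, 296, 130)]
350 [(496, 291, 136), (491, 294, 134), (484, 296, 134)]
360 [(495, 289, 143), (490, 292, 141), (483, 295, 141)]
370 [(495, 290, 146), (490, 292, 146), (484, 295, 145)]
380 [(495, 291, 149), (490, 292, 150), (484, 295, 149)]
390 [(495, 291, 153), (490, 293, 152), (484, 295, 153)]
400 [(492, 286, 163), (492, 297, 152), (484, 295, 156)]
410 [(492, 287, 166), (495, 306, 145), (485, 298, 157)]
```

View pics/w2.png

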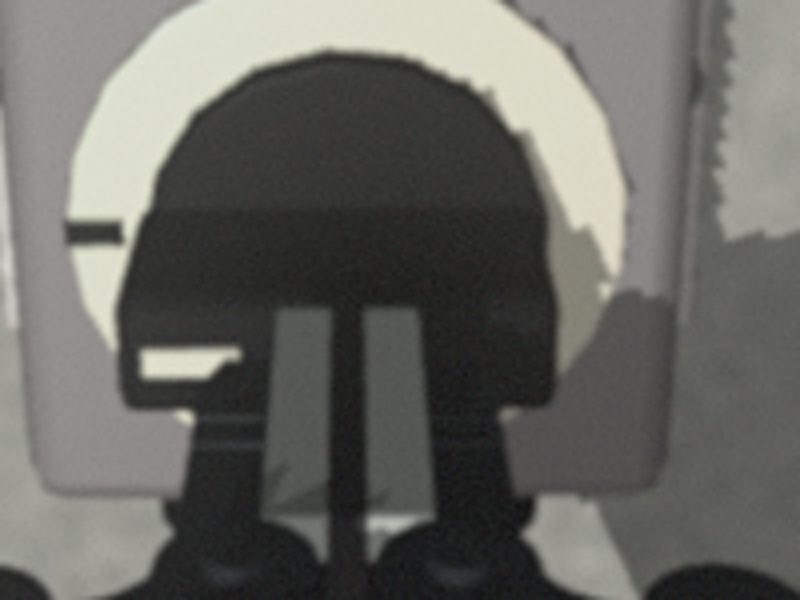

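The view shows the shut fingers standing above the bar top, at about z 0.09 to 0.10. The real tips therefore sit about 20 mm short of the reported TCP, and the handle did not turn. I'll rise, turn back and measure the finger tips.

Emit:
carry_out(series=[0, 0, 0, 0, 0, -20, 0, 0, 0, 10, 0, 0, -10, 0, 0, 0, 10, 0, 0, 0, 0, 0, 0, 10, 0, 0, 0, 0, 0, 0, 10, 0, 0, 0, 0, 0, 0, 10, 0, 0, 0, 0, 0, 0, 10, 0, 0, 0, 0, 0, 0, 10, 0, 0, 0, 0, 0, 0, 10, 0, 0, 0, 0, 0, 0, 10, 0, 0, 0, 0])

```text
clock: 6.28
ee_pos: [0.4914, 0.3052, 0.1028]
eef_rot: [180.0, 0.0, 159.5]
ft_force: [-1.3, 0.5, -0.4]
opening: 0.002
grip_force: 0.0
```

```bash
cat > tip.py <<'E'
from h import *
from scipy.spatial.transform import Rotation as Ro
w=cam('wrist');P=cloud(w);s=bot.read_state();R=Ro.from_euler('xyz',s['eef_rot'],degrees=True)
L=R.inv().apply((P.reshape(-1,3)-s['ee_pos']))*1000
m=(w['z_map'].ravel()>0)&(abs(L[:,0])<14)&(abs(L[:,1])<60)&(L[:,2]<30)
print(s['ee_pos'],s['eef_rot'],s['opening'])
v=np.arange(480*640)//640
for a in range(-60,30,3):
    k=m&(L[:,2]>=a)&(L[:,2]<a+3)
    if k.sum(): print(a,k.sum(),L[k].min(0).round(1),L[k].max(0).round(1),'v',v[k].min(),v[k].max())
E
python3 tip.py
```

```text
[0.49127926 0.30532418 0.10289063] [1.79964892e+02 1.81884204e-02 1.59005927e+02] 0.0007787008577186882
-60 264 [ -6.5 -13.9 -60. ] [ 11.8  13.3 -57. ] v 340 392
-57 371 [  6.1 -13.9 -57. ] [ 11.8  13.4 -54. ] v 334 352
-54 431 [  5.9 -13.8 -54. ] [ 12.   13.5 -51. ] v 329 348
-51 416 [  5.7 -13.9 -51. ] [ 11.9  13.4 -48. ] v 323 343
-48 361 [  5.7 -14.  -48. ] [ 11.7  13.4 -45. ] v 320 337
-45 369 [  6.  -13.9 -45. ] [ 11.8  13.4 -42. ] v 315 332
-42 342 [  5.8 -13.9 -42. ] [ 11.7  13.5 -39. ] v 310 328
-39 325 [  6.  -13.8 -39. ] [ 11.8  13.3 -36. ] v 306 323
-36 294 [  6.1 -13.6 -36. ] [ 11.7  13.4 -33. ] v 302 318
-33 242 [  6.1 -13.  -33. ] [ 11.7  12.6 -30. ] v 298 314
-30 123 [  6.5 -11.7 -30. ] [ 11.7  10.1 -27. ] v 296 309
-27 17 [ 10.1  -6.6 -27. ] [ 10.7   5.6 -25.9] v 296 297
9 119 [-9.4 -6.1 10.8] [13.7  5.9 12. ] v 251 295
12 1207 [-10.9  -7.2  12. ] [14.  7. 15.] v 249 295
15 17 [-11.   -7.2  15. ] [13.9  7.1 15.6] v 248 295
```

The depth picture puts the real tips 26 mm behind the reported TCP and centred laterally. I'll go down to TCP z ≈ 0.045 with the fingers open, then close.

Emit:
carry_out(series=[0, 0, 0, 0, 0, 0, 60, 0, 0, 0, 0, 0, 0, 60, 0, 0, 0, 0, 0, 0, 60, 0, 0, 0, 0, 0, 20, 60, 0, 0, 0, 0, 0, 20, 60, 0, 0, 0, 0, 0, 17, 60, 0, 0, 0, 0, 0, 0, 0, 0, 0, 0, 0, 0, 0, 0, 0, 0, 0, 0, 0, 0, 0, 0], force=40)

```text
invalid input
```

Emit:
carry_out(series=[0, 0, 0, 0, 0, 0, 60, 0, 0, 0, 0, 0, 0, 60, 0, 0, 0, 0, 0, 0, 60, 0, 0, 0, 0, 0, 20, 60, 0, 0, 0, 0, 0, 20, 60, 0, 0, 0, 0, 0, 17, 60, 0, 0, 0, 0, 0, 0, 0, 0, 0, 0, 0, 0, 0, 0, 0, 0, 0, 0, 0, 0, 0], force=40)

```text
clock: 7.45
ee_pos: [0.4916, 0.3053, 0.0463]
eef_rot: [179.9, 0.0, 160.0]
ft_force: [0.5, 1.0, 3.9]
opening: 0.157
grip_force: 40.4
```

Gripped at opening 0.157 (13.3 mm), which matches the bar width. Now the quarter turn.

Emit:
carry_out(series=[0, 0, -8, 0, 0, 0, 0, 0, 0, -10, 0, 0, 0, 0, 0, 0, -10, 0, 0, 0, 0, 0, 0, -10, 0, 0, 0, 0, 0, 0, -10, 0, 0, 0, 0, 0, 0, -10, 0, 0, 0, 0, 0, 0, -10, 0, 0, 0, 0, 0, 0, -10, 0, 0, 0, 0, 0, 0, -10, 0, 0, 0, 0, 0, 0, -2, 0, 0, 0, 0])

```text
clock: 8.7
ee_pos: [0.4917, 0.3052, 0.0463]
eef_rot: [-180.0, 0.1, -109.9]
ft_force: [-0.9, 1.0, 5.8]
opening: 0.152
grip_force: 40.9
```

Emit:
carry_out(series=[0, 0, 0, 0, 0, 0, 0, 0, 0, 0, 0, 0, 0, 60, 0, 0, 0, 0, 0, 0, 60, 0, 0, 0, 0, 0, 0, 60, 0, 0, 0, 0, 0, -30, 60, 0, 0, 0, 0, 0, -40, 60, 0, 0, 0, 0, 0, -50, 60, 0, 0, 0, 0, 0, -50, 60, 0, 0, 0, 0, 0, 0, 60])

```text
clock: 9.82
ee_pos: [0.492, 0.3058, 0.2188]
eef_rot: [-179.8, 0.2, -110.0]
ft_force: [-0.4, 0.6, -0.6]
opening: 0.593
grip_force: 0.0
```

Run:
```python
from h import *
c=cam('wrist'); P=cloud(c)
m=(abs(P[...,2]-.089)<.006)&(np.hypot(P[...,0]-.4915,P[...,1]-.3053)<.03)&(c['pixels'].max(2)<80)
q=P[m]; print(len(q),q.mean(0).round(4),cv2.minAreaRect(q[:,:2].astype(np.float32)*1000))
s=bot.read_state(); print(s['clock'],s['ee_pos'],s['eef_rot'],s['joint_pos'].round(1))
b=cam('side');P=cloud(b)
for n,f,f0 in (('front',(.5225,.006),0),('left',(.6485,.0702),0),('right',(.642,-.0715),0)):
    for nm,lo,hi in(('top',.147,.157),('tab',.160,.176)):
        k=(P[...,2]>lo)&(P[...,2]<hi)&(np.hypot(P[...,0]-f[0],P[...,1]-f[1])<.04);print(n,nm,k.sum(),P[k].mean(0).round(4))
```

```text
990 [0.4905 0.3021 0.0897] ((491.83154296875, 305.23150634765625), (45.419166564941406, 13.681005477905273), 70.27732849121094)
9.875 [0.49162769 0.30512146 0.21669303] [-1.79922121e+02  8.06459841e-02 -1.10024856e+02] [-13.   45.9 -47.2  82.9  35.1  66.4  94.4]
front top 221 [0.5228 0.0064 0.151 ]
front tab 44 [0.5447 0.006  0.1673]
left top 207 [0.6486 0.0705 0.1506]
left tab 30 [0.6705 0.0686 0.1669]
right top 162 [ 0.6411 -0.0704  0.1504]
right tab 34 [ 0.6627 -0.0714  0.1668]
```

The handle is off (its long axis now lies at 70°). Next I'll go over the left cap with the fingers shut and turned to the shaker's axes.

Emit:
carry_out(series=[0, 0, 0, 12, -16, 0, 0, 0, 0, 0, 24, -33, 0, 0, 0, 0, 0, 26, -36, 0, 0, 0, 0, 0, 26, -36, 0, 0, 0, 0, 0, 26, -36, 0, 0, 0, 0, 0, 26, -36, 0, 0, 0, 0, 0, 18, -24, 0, 0, 0, 0, 0, 9, -11, 0, 0])

```text
clock: 10.92
ee_pos: [0.6489, 0.0676, 0.2143]
eef_rot: [179.9, -0.1, -110.1]
ft_force: [-0.3, 0.5, -0.3]
opening: -0.0
grip_force: 0.0
```

Emit:
carry_out(series=[0, 0, 10, 0, 0, 0, 0, 0, 0, 10, 0, 0, 0, 0, 0, 0, 10, 0, 0, 0, 0, 0, 0, 10, 0, 0, 0, 0, 0, 0, 10, 0, 0, 0, 0, 0, 0, 10, 0, 0, 0, 0, 0, 0, 10, 0, 0, 0, 0, 0, 0, 3, 0, 0, 0, 0, 0, 0, 0, 0, 0, 0, 0])

```text
clock: 12.05
ee_pos: [0.6481, 0.0703, 0.2152]
eef_rot: [-180.0, -0.1, 177.1]
ft_force: [-0.0, 0.7, -0.1]
opening: -0.003
grip_force: 0.0
```

```bash
cat > caps.py <<'E'
from h import *
c=cam('wrist'); P=cloud(c)
for n,f in (('front',(.5225,.006)),('left',(.6485,.0702)),('right',(.642,-.0715))):
    for nm,lo,hi in(('top',.141,.155),('tab',.159,.174)):
        k=(P[...,2]>lo)&(P[...,2]<hi)&(np.hypot(P[...,0]-f[0],P[...,1]-f[1])<.045)
        if k.sum()>20:
            q=P[k]; print(n,nm,k.sum(),np.median(q,0).round(4),q.min(0).round(4),q.max(0).round(4),cv2.minEnclosingCircle(q[:,:2].astype(np.float32)))
s=bot.read_state(); print(s['clock'],s['ee_pos'],s['eef_rot'],s['joint_pos'].round(1),s['ft_force'])
E
python3 caps.py; python3 -c "
from h import *
save(cam('wrist'),'pics/w3.png')"
```

```text
front top 3968 [0.5262 0.008  0.1519] [ 0.5126 -0.0136  0.141 ] [0.549  0.0267 0.1544] ((0.5269713997840881, 0.006470603868365288), 0.022559162229299545)
front tab 711 [0.5472 0.0065 0.1713] [ 0.5417 -0.0022  0.159 ] [0.5521 0.0121 0.1739] ((0.5469739437103271, 0.004662354476749897), 0.007957957684993744)
left top 3679 [0.6464 0.0699 0.1519] [0.6237 0.0493 0.141 ] [0.6735 0.0906 0.1543] ((0.6486271619796753, 0.07017100602388382), 0.02556643821299076)
left tab 428 [0.6694 0.0685 0.1701] [0.6678 0.0616 0.159 ] [0.6747 0.0753 0.1734] ((0.6719041466712952, 0.06843931972980499), 0.007135387044399977)
right top 3755 [ 0.639  -0.0686  0.1519] [ 0.6159 -0.0921  0.141 ] [ 0.669  -0.0512  0.1544] ((0.6424232125282288, -0.07148382067680359), 0.026774121448397636)
right tab 627 [ 0.6632 -0.0703  0.17  ] [ 0.6592 -0.0797  0.159 ] [ 0.6705 -0.0652  0.1737] ((0.6648140549659729, -0.07269184291362762), 0.007866990752518177)
12.1 [0.64816056 0.07020165 0.21526285] [-1.79993841e+02 -4.23944463e-02  1.77105253e+02] [  3.2  49.7 -30.8  65.3  24.4  71.1  60.8] [ 0.25545555  0.38890698 -0.58910268]
```

View pics/w3.png

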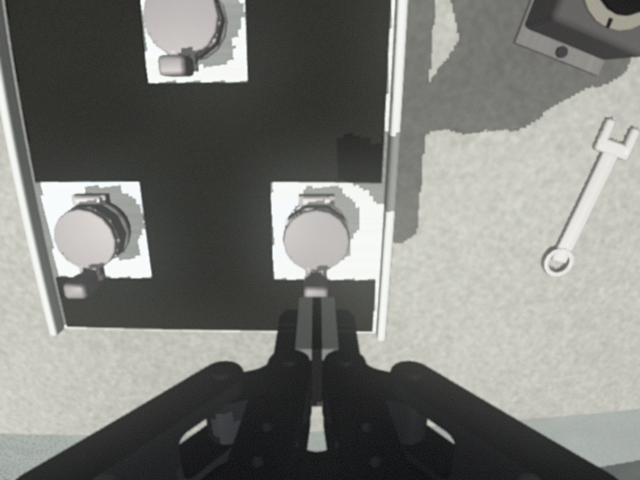

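The view shows the three caps at (182,22), (90,238) and (317,238). The shut fingers line up above the left one, and the spanner is well clear. Next I tap the left cap.

Emit:
carry_out(series=[0, 0, 0, 2, 0, 25, 0, 0, 0, 0, 0, 0, 35, 0, 0, 0, 0, 0, 0, 22, 0, 0, 0, 0, 0, 0, 3, 0, 0, 0, 0, 0, 0, 0, 0])

```text
clock: 12.78
ee_pos: [0.6467, 0.0702, 0.1312]
eef_rot: [180.0, 0.0, 177.0]
ft_force: [0.5, -0.6, 0.4]
opening: 0.003
grip_force: 0.0
```

Emit:
carry_out(series=[0, 0, 0, 0, 0, 1.5, 0, 0, 0, 0, 0, 0, 1.5, 0, 0, 0, 0, 0, 0, 1.5, 0, 0, 0, 0, 0, 0, 0, 0])

```text
clock: 13.28
ee_pos: [0.6467, 0.0702, 0.1264]
eef_rot: [180.0, 0.0, 177.0]
ft_force: [0.9, -0.4, 4.6]
opening: 0.001
grip_force: 2.0
```

Contact at TCP z ≈ 0.1265, as predicted. Pressing further.

Emit:
carry_out(series=[0, 0, 0, 0, 0, 1, 0, 0, 0, 0, 0, 0, 1, 0, 0, 0, 0, 0, 0, 0, 0])

```text
clock: 13.65
ee_pos: [0.6467, 0.0702, 0.1243]
eef_rot: [180.0, 0.0, 177.0]
ft_force: [1.3, 0.2, 3.8]
opening: 0.001
grip_force: 2.1
```

Emit:
carry_out(series=[0, 0, 0, 0, 0, 1, 0, 0, 0, 0, 0, 0, 1, 0, 0, 0, 0, 0, 0, 0, 0])

```text
clock: 14.02
ee_pos: [0.6469, 0.0702, 0.123]
eef_rot: [180.0, 0.1, 177.0]
ft_force: [-0.8, -0.4, 14.1]
opening: 0.002
grip_force: 7.1
```

Emit:
carry_out(series=[0, 0, 0, 0, 0, 1, 0, 0, 0, 0, 0, 0, 1, 0, 0, 0, 0, 0, 0, 0, 0])

```text
clock: 14.4
ee_pos: [0.6473, 0.0703, 0.1223]
eef_rot: [180.0, 0.2, 177.0]
ft_force: [-4.8, -2.8, 32.9]
opening: 0.001
grip_force: 16.2
```

It is stiff now, either a tight bolt or the end of the travel. I'll lift and compare the cap heights in the wrist depth.

Emit:
carry_out(series=[0, 0, 0, 0, 0, -5, 0, 0, 0, 0, 0, 0, -20, 0, 0, 0, 0, 0, 0, -35, 0, 0, 0, 0, 0, 0, -30, 0, 0, 0, 0, 0, 0, 0, 0])

```text
clock: 15.02
ee_pos: [0.647, 0.0704, 0.2118]
eef_rot: [180.0, 0.1, 177.0]
ft_force: [0.7, -0.5, -2.0]
opening: -0.0
grip_force: 0.0
```

```bash
cat > ht.py <<'E'
from h import *
c=cam('wrist'); P=cloud(c)
for n,f in (('front',(.5225,.006)),('left',(.647,.0702)),('right',(.641,-.0715))):
    k=(P[...,2]>.135)&(P[...,2]<.158)&(np.hypot(P[...,0]-f[0],P[...,1]-f[1])<.012); k2=(P[...,2]>.12)&(P[...,2]<.13)&(np.hypot(P[...,0]-f[0],P[...,1]-f[1])<.045)
    print(n,k.sum(),(P[k][:,2].mean()*1000).round(2),P[k][:,2].std()*1000,'plat',k2.sum(),(np.median(P[k2][:,2])*1000).round(2))
s=bot.read_state(); print(s['clock'],s['ee_pos'],s['eef_rot'],s['ft_force'])
E
python3 ht.py
```

```text
front 1707 152.02 0.733753061050864 plat 8844 127.45
left 1175 147.02 0.6116391536380845 plat 9890 126.65
right 1091 152.14 0.6285598200170667 plat 8273 126.95
15.075 [0.64645788 0.07016381 0.21030651] [-1.79999454e+02  1.89562301e-02  1.77001997e+02] [-0.04292622  0.04829303 -0.80555941]
```

The left bolt sank 5 mm (cap top at 147.0 mm, the others at 152), so it is the loose one. Next I open, shift to the tab and descend around it.

Emit:
carry_out(series=[0, 0, 0, -12, 0, 0, 60, 0, 0, 0, -15, 0, 0, 60, 0, 0, 0, 0, 0, 0, 60, 0, 0, 0, 0, 0, 20, 60, 0, 0, 0, 0, 0, 30, 60, 0, 0, 0, 0, 0, 20, 60, 0, 0, 0, 0, 0, 10, 60, 0, 0, 0, 0, 0, 0, 60], force=20)

```text
clock: 16.08
ee_pos: [0.673, 0.0687, 0.1298]
eef_rot: [-180.0, -0.1, 177.0]
ft_force: [-0.0, -0.0, 0.7]
opening: 0.602
grip_force: 0.0
```

Run:
```python
from h import *
c=cam('wrist'); save(c,'pics/w4.png'); P=cloud(c)
k=(P[...,2]>.155)&(P[...,2]<.17)&(np.hypot(P[...,0]-.672,P[...,1]-.069)<.014)
q=P[k]; print(k.sum(),q.mean(0) if k.sum() else 0,q.min(0),q.max(0)); s=bot.read_state(); print(s['ee_pos'],s['ft_force'])
```

```text
1349 [0.67135971 0.06842469 0.16422539] [0.66741953 0.06124078 0.15506236] [0.67861617 0.07544291 0.16894525]
[0.67337201 0.06884171 0.1304788 ] [-0.14690743  1.19144492  0.78483399]
```

View pics/w4.png

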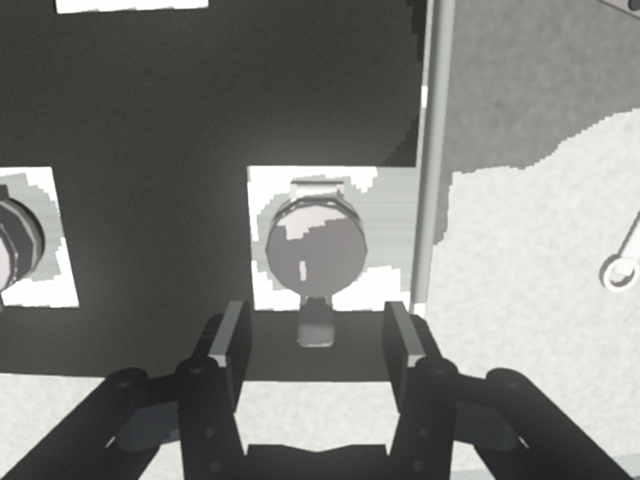

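The tab, at (317,325), is centred between the fingers. Lowering 4 mm and closing.

Emit:
carry_out(series=[0, 0, 0, 0, 0, 4, 60, 0, 0, 0, 0, 0, 0, 10, 0, 0, 0, 0, 0, 0, 10, 0, 0, 0, 0, 0, 0, 10, 0, 0, 0, 0, 0, 0, 10, 0, 0, 0, 0, 0, 0, 10])

```text
clock: 16.88
ee_pos: [0.6735, 0.0686, 0.1262]
eef_rot: [-180.0, 0.0, 177.0]
ft_force: [0.6, -0.9, 1.2]
opening: 0.155
grip_force: 24.0
```

Tab gripped at 0.155 opening. Now I lift along the 48.5 mm arc, first to 20°.

Emit:
carry_out(series=[0, 0, 0, 1.2, 0, -4, 10, 0, 0, 0, 1.6, 0, -4, 10, 0, 0, 0, 1.9, 0, -3.8, 10, 0, 0, 0, 2.2, 0, -3.6, 10, 0, 0, 0, 0, 0, 0, 10])

```text
clock: 17.5
ee_pos: [0.6664, 0.069, 0.1418]
eef_rot: [-180.0, 0.0, 177.0]
ft_force: [1.7, -2.1, 0.7]
opening: 0.156
grip_force: 23.9
```

Run:
```python
from h import *
c=cam('wrist'); P=cloud(c)
k=(P[...,2]>.137)&(P[...,2]<.19)&(np.hypot(P[...,0]-.645,P[...,1]-.069)<.015)
q=P[k]; A=np.c_[q[:,0]-.645,np.ones(len(q))]; f=np.linalg.lstsq(A,q[:,2],rcond=None)[0]; print(len(q),np.degrees(np.arctan(f[0])),f)
s=bot.read_state(); print(s['ee_pos'],s['ft_force'],s['opening'])
```

```text
5353 39.06960086885241 [0.81179736 0.1571279 ]
[0.66652927 0.06907273 0.1415905 ] [ 2.51856265 -2.52497374  1.53297749] 0.15906026834851417
```

Forces are low. The angle fit may be contaminated by edge pixels, so I'll check the profile along the cap.

```bash
cat > prof.py <<'E'
from h import *
c=cam('wrist'); P=cloud(c); Q=P-np.array([.647,.0702,0]); a=np.radians(-2.8); X=Q[...,0]*np.cos(a)+Q[...,1]*np.sin(a); Y=-Q[...,0]*np.sin(a)+Q[...,1]*np.cos(a)
for x in range(-45,34,4):
    k=(abs(Y)<.004)&(X>=x/1e3)&(X<(x+4)/1e3)&(P[...,2]>.11)&(P[...,2]<.21)
    if k.sum(): print(x+2,k.sum(),(np.percentile(P[k][:,2],[5,50,95])*1000).round(1))
s=bot.read_state(); print(s['clock'],s['ee_pos'],s['ft_force'],s['opening'])
E
python3 prof.py
```

```text
-43 168 [127.2 128.1 129.1]
-39 164 [127.1 128.2 129.2]
-35 159 [127.2 128.3 129.3]
-31 148 [127.1 128.  129.3]
-27 156 [125.1 126.1 127.3]
-23 341 [125.6 134.8 147.9]
-19 258 [135.6 148.2 149.5]
-15 206 [148.3 149.9 150.9]
-11 216 [150.1 151.4 152.6]
-7 202 [151.5 152.8 154. ]
-3 211 [152.9 154.2 155.5]
1 205 [154.3 155.6 156.7]
5 210 [155.8 157.  158.7]
9 197 [157.2 158.6 159.6]
13 409 [158.8 170.1 180.2]
17 577 [158.5 178.2 182.6]
21 207 [181.3 182.1 182.9]
25 44 [180.9 181.8 182.5]
33 27 [125.  126.3 127. ]
17.6 [0.66661198 0.06904824 0.14148153] [ 2.44945228 -0.97556047 -0.15649697] 0.1565531410025479
```

The slope is 19.8°, the hinge height is 0.1326 m and the bolt is still down. Continuing to 60°.

Emit:
carry_out(series=[0, 0, 0, 2.5, 0, -3.4, 10, 0, 0, 0, 2.9, 0, -3.1, 10, 0, 0, 0, 3.1, 0, -2.9, 10, 0, 0, 0, 3.3, 0, -2.6, 10, 0, 0, 0, 3.6, 0, -2.3, 10, 0, 0, 0, 3.7, 0, -2, 10, 0, 0, 0, 3.9, 0, -1.6, 10, 0, 0, 0, 4, 0, -1.4, 10, 0, 0, 0, 0, 0, 0, 10])

```text
clock: 18.73
ee_pos: [0.6393, 0.0706, 0.1611]
eef_rot: [180.0, -0.0, 177.0]
ft_force: [1.8, -2.9, 5.7]
opening: 0.155
grip_force: 24.5
```

```bash
python3 prof.py; python3 ht.py; python3 -c "
from h import *
a=cam('wrist');b=cam('side')
cv2.imwrite('pics/end.png',np.hstack([cv2.resize(a['pixels'],(400,400)),cv2.resize(b['pixels'][130:290,210:400],(400,400))])[:,:,::-1])"
```

```text
-43 127 [127.1 128.  129.2]
-39 121 [127.  128.1 129.2]
-35 119 [127.3 128.  129.1]
-31 217 [127.3 129.  146.7]
-27 337 [125.6 148.4 153.2]
-23 245 [153.3 156.6 160.4]
-19 269 [159.8 163.4 167.3]
-15 297 [166.8 170.7 174.4]
-11 954 [174.5 191.9 201.9]
-7 216 [200.7 201.8 202.7]
-3 85 [200.7 201.5 202.5]
18.775 [0.63945203 0.07059523 0.16097744] [ 3.36985013 -0.9062047   5.51057443] 0.15600578209224472
front 2532 152.03 0.6977683576326157 plat 12402 127.57
left 0 nan nan plat 10603 126.97
right 1488 152.13 0.5627860543642231 plat 9914 127.2
18.825 [0.63954965 0.07058651 0.16094488] [1.79990311e+02 6.64824214e-03 1.77000516e+02] [ 2.86739938 -1.52200894  6.8714456 ]ht.py:5: RuntimeWarning: Mean of empty slice.
  print(n,k.sum(),(P[k][:,2].mean()*1000).round(2),P[k][:,2].std()*1000,'plat',k2.sum(),(np.median(P[k2][:,2])*1000).round(2))
  ret = ret.dtype.type(ret / rcount)
  ret = _var(a, axis=axis, dtype=dtype, out=out, ddof=ddof,
  arrmean = um.true_divide(arrmean, div, out=arrmean,
  ret = ret.dtype.type(ret / rcount)
```

View pics/end.png

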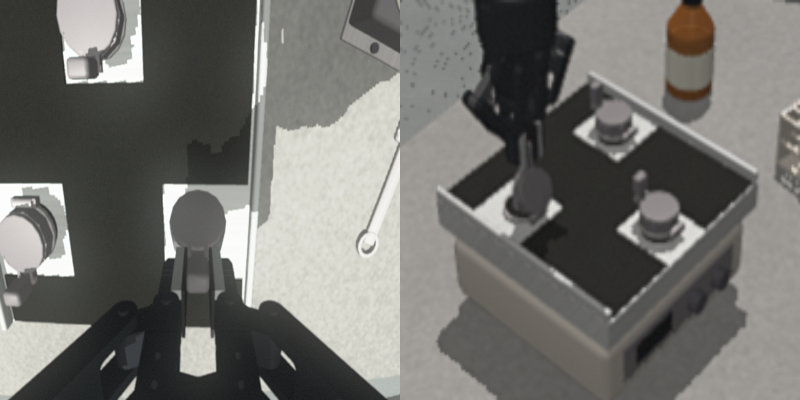

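The picture shows the left cap held at about 60° by its tab, with the other two caps shut and the bottle, rack and spanner undisturbed. The hinge height shows the bolt is still down, so I'm handing in.

```bash
python3 -c "
from bench import sign_off
print(sign_off())"
```

```text
the job is handed in; nothing more can be done
None
```

I turned the isolator off and found the left bolt loose: its cap top dropped 5 mm when tapped. I handed the job in with the gripper holding that cap open at about 60°, the bolt still down and the other two caps shut; no verdict came back.

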